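# Feel along a mudguard to its stay hole

## Robot

A 7-joint arm with a two-finger parallel gripper is mounted at the origin on the work surface. World frame = base frame: x ahead of the robot, y to its left, z up, the work surface at z = 0. Lengths are in m, angles in rad, forces in N, time in s.
With the tool pointing down it reaches from about 0.35 to 0.9 m from the base axis. Payload 8.1 kg.
Tool frame: the origin (TCP) lies between the finger pads, 19 mm behind the fingertips; this is the grasp point; z points along the fingers, y is the line along which they close (so a half turn about z gives the same grasp; the last joint's range is limited). The gripper opens to 92 mm and grips with 3 to 60 N. Pads are 19 mm wide; open, the fingers measure 130 mm over their backs; the gripper's body (75 mm by 190 mm) begins 47 mm behind the grasp point.
Start: joints at [1.089, 0.434, 0.025, 1.573, -0.012, 1.134, -0.075], TCP at [0.231, -0.581, 0.246] pointing down, gripper open.
Joint ranges: [-2.62, 2.62], [-0.44, 2.09], [-1.27, 1.32], [0.08, 2.57], [-1.32, 4.46], [0.12, 2], [-2.74, 2.74]. Speed limits (rad/s): [2.22, 2.22, 3.01, 3.01, 3.14, 3.14, 3.14].

## Interface

Orientations are given as a rotation vector (axis times angle).
In Python, from cell import observe, imaging, arm gives the robot as it stands.
- The arm moves only by the tool apply_moves, never from a script. Its argument "commands" is a list of rows, each a list of 5 numbers: the opening in per cent of the stroke, from 0 (shut) to 100 (fully open), then the shift along the world's x, y, z in units of 0.06 m (1.0 is 0.06 m), then the turn about the world's z in units of 0.5 rad (1.0 is 0.5 rad). A call has 1 to 12 rows; each row shifts and turns the commanded pose from where the row before left it; what a row does not reach is not made up. A row lasts 1/8 s, in which the tool goes at most 62.5 mm and 10.7 degrees, less where a joint would pass 70% of its speed; a pose out of reach is approached as far as the arm can. A call with a number of a shift or a turn outside -1 to 1 is refused whole. A call with a gripper value outside its range is refused whole. The fingers move at their own pace and stop on an object; "newtons" is the grip in N (left out, the last holds). Time passes only in rows, so rows that do not move let the fingers close. It gives the time, the measured TCP pose, the force, the opening and the grip force at its end, in the units of the state.
- observe(): the state, without advancing time (a new reading comes with each control period).
- imaging.get_image(name): name is "scene" or "top" or "wrist"; returns (picture, depth): 480x640x3 uint8, red, green, blue; 480x640 float32, m along the optical axis (not along the pixel's ray), 0 where there is no reading.
- imaging.camera_params(name): a dict with "camera_matrix" (3x3 intrinsics, pixels), "dist" ([k1, k2, p1, p2, k3] as OpenCV has them; the pictures are not rectified), "origin" and "rotation" of the camera in the world; the wrist camera has in their place "tool_from_camera" (4x4, takes a point from camera to tool coordinates, whose origin is the TCP and whose axes are the flange's). Camera axes: x right, y up, looking along -z (the intrinsics and any distortion apply to the point x, -y, -z); pixel columns grow to the right and rows downward; lengths in m; the calibration is good to about 2 mm. A picture is of the moment at which its call begins: read the wrist's pose just before it. camera_params takes no time and is no camera call.
- arm.sign_off(): hands the job in; it is judged then, once.
The state is a dict: "clock": time; "joints": joint angles; "dq": joint speeds; "joint_efforts": joint torques, N m; "position": TCP position; "ee_rot": TCP orientation; "force": force on the tool from outside, world axes, zero at the start; "ft_torque": the same for the moment, N m; "width": opening from 0.0 (shut) to 1.0 (fully open); "gripper_force": force on a finger pad.
Only numpy, scipy, OpenCV 4.12 (cv2) and the standard library are available. Lean on these libraries where they do the work, as an engineer would, in place of code of your own. Each camera call takes 0.05 s, during which the arm holds its last target. There are 200 camera calls.

## Task

Feel the aluminium mudguard on the sprung stand for dents: run the fingertips lightly along the top of its arch, from the bracket end towards the rounded tail, staying in touch all the way, and stop at the small hole near the tail. Finish holding there, fingertips still resting lightly on the hole to mark it for the stay bolt. Do not lift the mudguard or push it down hard, and leave the other things on the board where they are.

Things in the scene. Friction and masses are not known exactly. Their poses are not given: they have to be found in the camera images.
- guard: Aluminium mudguard blade, an arch 240 x 47 mm on springs. Origin: middle of the top of the arch (crest); x along it from bracket end (-120 mm) to rounded tail (+120, with end disc +139), y across, z up. Crest: 24 mm wide strip, flat across; flanges slope down 35 degrees. Lengthwise an arc of radius 330 mm: 330 - sqrt(330^2 - x^2) mm below the origin (11.1 at x = 85, 15.5 at x = 100).
- guard_start (a point): Point on the crest 20 mm in from the blade's bracket end (guard x = -100 mm), a good place to set down the fingertips. The bracket is a dark steel tab 22 mm wide that sticks out about 28 mm past this end and bends down. Feel the guard with the fingers shut and the tool straight down: the place touched is reckoned at the TCP.
- guard_hole (a point): Centre of the small dark hole, 9 mm across, in the crest near the rounded tail (guard x = +85 mm), at the surface; where the trace ends.
- stand: Fixed steel stand: base plate 160 x 80 x 10 mm, two sprung posts under the guard. Origin: under its centre, on the board's top (12 mm above the table); x, y as the guard's. The untouched guard's origin is 115 mm above it. The guard moves only straight up and down: yields 2 mm per newton, to a stop 14 mm down, and springs back; it could be lifted 12 mm.
- bell: Loose silver bell with a small thumb lever, dome 53 mm across, 38 mm high, beside the stand at its +y side; origin under its centre. Leave alone.
- grip: Loose purple handlebar grip lying along its own x, 126 mm long, 34 mm thick, beside the stand at its -y side; origin under its centre. Leave alone.
- socket: Loose steel socket standing upright, 26 mm across, 34 mm high, beside the stand at its +y side; origin under its centre. Leave alone.
- case: Closed stainless steel socket set case, 210 x 130 x 48 mm, at the robot's left, with the pump on it; origin under its centre. Leave alone.
- cage: Black bottle cage lying on its back, 140 mm long, 82 mm wide, 85 mm high, at the robot's right; origin under its centre. Leave alone.
- pump: Red mini pump lying along its own x, 225 mm long, 28 mm thick, on top of the socket set case; origin under its centre. Leave alone.

How it is judged:
On the way, in this order (a step that is already met when the one before it is completed fails the run):
1. the fingertips touch the crest at the bracket end (on the last 40 mm of the blade) (x of the grasp point in the frame of guard between -0.125 and -0.08 m and y of the grasp point in the frame of guard between -0.018 and 0.018 m and contact force between the fingers and guard above 0.2 N), for 0.1 s.
2. still in contact along the crest, -70 mm from its middle (guard x) (x of the grasp point in the frame of guard between -0.078 and -0.062 m and y of the grasp point in the frame of guard between -0.018 and 0.018 m and contact force between the fingers and guard above 0.2 N).
3. still in contact along the crest, -50 mm from its middle (guard x) (x of the grasp point in the frame of guard between -0.058 and -0.042 m and y of the grasp point in the frame of guard between -0.018 and 0.018 m and contact force between the fingers and guard above 0.2 N).
4. still in contact along the crest, -30 mm from its middle (guard x) (x of the grasp point in the frame of guard between -0.038 and -0.022 m and y of the grasp point in the frame of guard between -0.018 and 0.018 m and contact force between the fingers and guard above 0.2 N).
5. still in contact along the crest, -10 mm from its middle (guard x) (x of the grasp point in the frame of guard between -0.018 and -0.002 m and y of the grasp point in the frame of guard between -0.018 and 0.018 m and contact force between the fingers and guard above 0.2 N).
6. still in contact along the crest, 10 mm from its middle (guard x) (x of the grasp point in the frame of guard between 0.002 and 0.018 m and y of the grasp point in the frame of guard between -0.018 and 0.018 m and contact force between the fingers and guard above 0.2 N).
7. still in contact along the crest, 30 mm from its middle (guard x) (x of the grasp point in the frame of guard between 0.022 and 0.038 m and y of the grasp point in the frame of guard between -0.018 and 0.018 m and contact force between the fingers and guard above 0.2 N).
8. still in contact along the crest, 50 mm from its middle (guard x) (x of the grasp point in the frame of guard between 0.042 and 0.058 m and y of the grasp point in the frame of guard between -0.018 and 0.018 m and contact force between the fingers and guard above 0.2 N).
9. the fingertips have come to the stay hole, lightly in contact (horizontal distance between the grasp point and guard_hole below 0.013 m and contact force between the fingers and guard between 0.2 and 8 N), for 0.2 s.
At the end, for the whole second after the job is handed in: The fingertips rest on the mudguard with the TCP within 13 mm (seen from above) of the hole's centre, pressing with 0.2 to 8 N so that the blade is 0.3 to 12 mm below its free height, and the other things are within 20 mm of where they began (all of step 9 and z of guard in the frame of stand between 0.103 and 0.1147 m and distance of each of bell, grip, socket, case, cage, pump from where it was at the start of the episode below 0.02 m); the arm keeps its last pose, push and grip.
It fails at once if the mudguard is pressed hard (over 10 N) (contact force between the fingers and guard above 10 N).
It fails at once if the mudguard is pushed down nearly to its stop (over 13 mm) (z of guard in the frame of stand below 0.102 m).
It fails at once if the mudguard is lifted (over 4 mm) (z of guard in the frame of stand above 0.119 m).
It fails at once if one of the other things on the board is lifted, carried or knocked away (over 20 mm) (distance of any of bell, grip, socket, case, cage, pump from where it was at the start of the episode above 0.02 m).
It also fails if it takes over 51 s, if anything falls off the work surface, if the arm or the gripper's body presses on something with over 40 N, if the wrist force passes 120 N, or if a joint passes its speed limit or range.

## Working session

There is one attempt and no reset: what is moved stays moved. The work goes in short steps, Python scripts to look and compute and a tool call to move; the robot and the scene stay as the last step left them, time stands still between calls to the robot, and variables do not carry over. Pictures are saved under pics/ and viewed, at most 10 in all, crops included, and the job is handed in when it is done.

Besides the shell and the picture viewer there is one more tool, called after "Call:" as a command line: name --pt "numbers of a row" for each row, then --argument value for the rest. apply_moves: Moves the arm, as the interface text tells. Its arguments: {"type":"object","properties":{"commands":{"type":"array"},"newtons":{"type":"number"}},"required":["commands"]}

```bash
mkdir -p pics
cat > h.py <<'E'
import numpy as np, cv2
from cell import observe, imaging, arm
def snap(n,f=None):
    im,d=imaging.get_image(n)
    np.savez(f'pics/{f or n}.npz',im=im,d=d); cv2.imwrite(f'pics/{f or n}.png',im[:,:,::-1]); return im,d
def world(n,uv,z):
    """uv Nx2, z depths -> world points"""
    p=imaging.camera_params(n)
    q=cv2.undistortPoints(np.float64(uv).reshape(-1,1,2),np.array(p['camera_matrix']),np.array(p['dist'])).reshape(-1,2)
    c=np.c_[q[:,0],-q[:,1],-np.ones(len(q))]*np.asarray(z)[:,None]
    return c@np.array(p['rotation']).T+np.array(p['origin'])
E
python3 - <<'E'
from h import *
for n in('top','scene'): snap(n)
print(observe())
for n in('top','scene'): print(imaging.camera_params(n))
E
```

```text
{'clock': 0.1, 'joints': array([ 1.08940222,  0.43516481,  0.02500963,  1.57398086, -0.01160287,
        1.13398867, -0.07508871]), 'dq': array([ 0.00031592, -0.00276171,  0.00074507, -0.00433796, -0.00089294,
        0.00019828, -0.00083342]), 'joint_efforts': array([ 2.59174711e-03, -6.69121671e+01,  9.87652279e-01, -3.15147364e+01,
       -6.05332595e-02,  3.74331535e-02,  4.63014101e-05]), 'position': array([ 0.23090732, -0.58033404,  0.24482646]), 'ee_rot': array([-3.08412720e+00, -5.91064022e-01,  6.26916360e-04]), 'force': array([-0.72022041, -0.72125977, -0.55465825]), 'ft_torque': array([-0.02701391,  0.01068405,  0.01755874]), 'gripper_force': 0.0, 'width': 1.002611165401436}
{'camera_matrix': array([[582.77032644,   0.        , 317.9554249 ],
       [  0.        , 582.77032644, 244.64215128],
       [  0.        ,   0.        ,   1.        ]]), 'dist': array([0.05158749, 0.        , 0.        , 0.        , 0.        ]), 'origin': array([ 0.37283681, -0.01148425,  1.36482453]), 'rotation': array([ 0.13795542, -0.12249649, -1.56329806])}
{'camera_matrix': array([[583.02245878,   0.        , 312.18334147],
       [  0.        , 583.02245878, 247.45106989],
       [  0.        ,   0.        ,   1.        ]]), 'dist': array([-0.0961237,  0.       ,  0.       ,  0.       ,  0.       ]), 'origin': array([ 1.13460743, -0.67292799,  0.97776925]), 'rotation': array([0.76544206, 0.28231905, 0.65242076])}
```

```bash
sed -i "s/np.array(p\['rotation'\]).T/cv2.Rodrigues(np.array(p['rotation']))[0].T/" h.py
```

```text
(no output)
```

View pics/top.png

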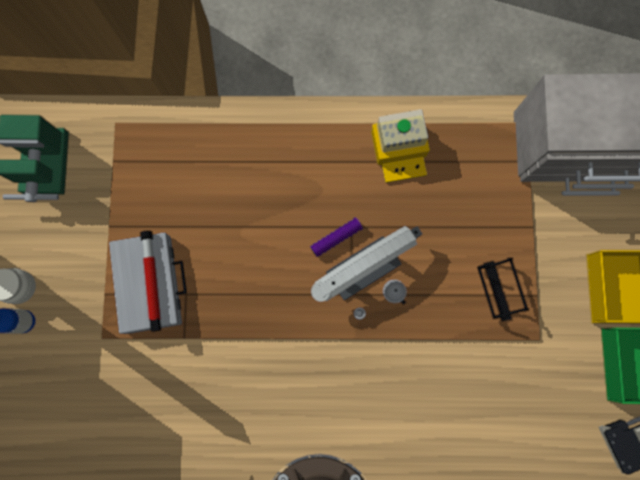

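View pics/scene.png

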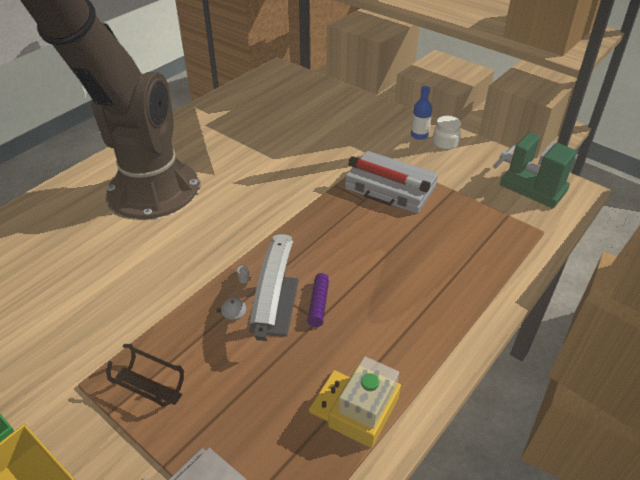

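Run:
```python
from h import *
a=np.load('pics/top.npz');im,d=a['im'],a['d']
cv2.imwrite('pics/c.png',cv2.resize(im[215:315,300:433],None,fx=6,fy=6,interpolation=cv2.INTER_CUBIC)[:,:,::-1])
# guard points: depth cloud with z>0.09
v,u=np.mgrid[210:315,300:435]; u=u.ravel();v=v.ravel(); z=d[v,u]
P=world('top',np.c_[u,v],z); m=(P[:,2]>.095)&(P[:,2]<.2)&(z>0)
Q=P[m]; print(m.sum(),Q.mean(0),Q.min(0),Q.max(0))
(cx,cy),sz,ang=r=cv2.minAreaRect(np.float32(Q[:,:2])); print(r)
print('board',np.median(P[(P[:,2]<.03)&(z>0),2]))
for n,uv in dict(hole=(334,283),a=(410,233)).items(): print(n,world('top',[uv],[d[uv[1],uv[0]]]))
```

```text
2616 [ 0.5416303  -0.09850466  0.11741353] [ 0.46272718 -0.22788251  0.0950264 ] [0.62776622 0.01622452 0.13346355]
((0.5461621284484863, -0.10428696870803833), (0.04947349801659584, 0.27919289469718933), 31.952171325683594)
board 0.013036407248199211
hole [[ 0.49835505 -0.03350119  0.1175171 ]]
a [[ 0.60947479 -0.1997374   0.10906959]]
```

View pics/c.png

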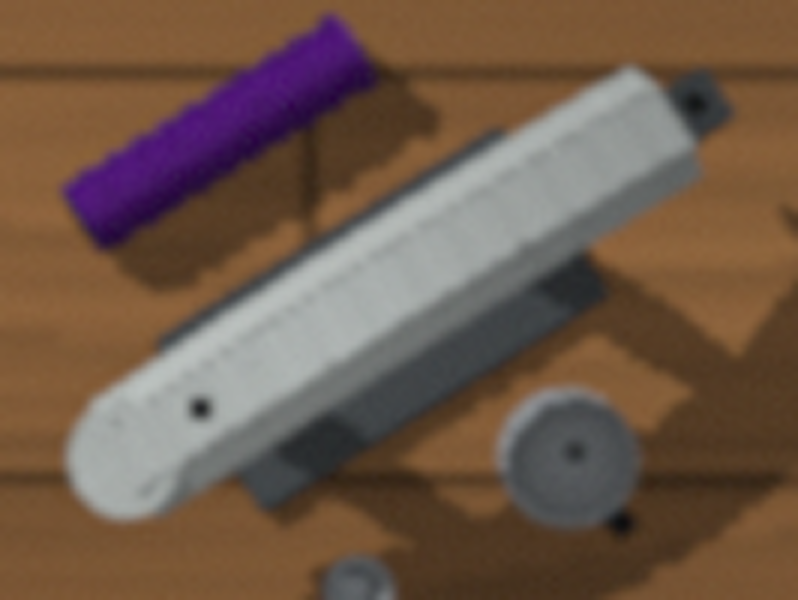

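```bash
cat > fit.py <<'E'
from h import *
from scipy.optimize import least_squares
a=np.load('pics/top.npz');d=a['d']
v,u=[q.ravel() for q in np.mgrid[210:315,300:435]]; z=d[v,u]
P=world('top',np.c_[u,v],z); Q=P[(P[:,2]>.1)&(P[:,2]<.2)&(z>0)]
def loc(p,X): 
    c,s=np.cos(p[2]),np.sin(p[2]); e=X[:,:2]-p[:2]
    return e@[c,s],e@[-s,c]
def f(p):
    x,y=loc(p,Q); 
    h=p[3]-(330-np.sqrt(330**2-np.clip(1e3*x,-145,145)**2))/1e3-np.maximum(abs(y)-.012,0)*np.tan(np.radians(35))
    return Q[:,2]-h
r=least_squares(f,[.546,-.104,np.radians(121.95),.127],loss='soft_l1',f_scale=.001)
p=r.x; print('origin,yaw',p,np.degrees(p[2]),'rms',np.sqrt(np.mean(r.fun**2)))
x,y=loc(p,Q); print('x ends',np.percentile(x,[.2,99.8]),'y',np.percentile(y,[1,99]))
uv=(332.9,282.6)
H=world('top',[uv],[np.median(d[280:286,330:337])]); print('hole',H,'local',loc(p,H))
B=world('top',[((632/6+300),(67/6+215)),(700/6+300,172/6+215)],[np.median(d[230:235,405:409])]*2); print('end corners local',loc(p,B))
E
python3 fit.py
```

```text
origin,yaw [ 0.54491827 -0.10315603  2.12987759  0.12804969] 122.03299666719175 rms 0.0023819938862926016
x ends [-0.12551013  0.13368007] y [-0.0238127   0.02344715]
hole [[ 0.49925463 -0.03114932  0.11704683]] local (array([0.08526351]), array([0.00051812]))
end corners local (array([-0.11531555, -0.1164018 ]), array([-0.0214078,  0.0236677]))
```

Call:
apply_moves --pt "0 0.51 0.545 0 0.29" --pt "0 0.51 0.545 0 0.29" --pt "0 0.51 0.545 0 0.29" --pt "0 0.51 0.545 0 0.29" --pt "0 0.51 0.545 0 0.29" --pt "0 0.51 0.545 0 0.29" --pt "0 0.51 0.545 0 0.29" --pt "0 0.51 0.545 0 0.29" --pt "0 0.51 0.545 0 0.29" --pt "0 0.51 0.545 0 0.29" --pt "0 0.51 0.545 0 0.29" --pt "0 0.51 0.545 0 0.29" --newtons 10

```text
clock: 1.6
position: [0.5989, -0.1873, 0.2452]
ee_rot: [-1.531, -2.743, 0.0]
force: [0.7, 0.1, 0.6]
width: 0.001
gripper_force: 0.0
```

Call:
apply_moves --pt "0 0 0 0 0" --pt "0 0 0 0 0" --pt "0 0 0 0 0"

```text
clock: 1.98
position: [0.5975, -0.1899, 0.2453]
ee_rot: [-1.541, -2.737, 0.002]
force: [-0.4, 0.0, -0.4]
width: 0.01
gripper_force: 0.0
```

Call:
apply_moves --pt "0 0 0 -0.3 0" --pt "0 0 0 -0.4 0" --pt "0 0 0 -0.4 0" --pt "0 0 0 -0.3 0" --pt "0 0 0 -0.2 0" --pt "0 0 0 -0.1 0" --pt "0 0 0 0 0" --pt "0 0 0 0 0" --pt "0 0 0 0 0"

```text
clock: 3.1
position: [0.5987, -0.1883, 0.1442]
ee_rot: [1.537, 2.739, 0.0]
force: [-0.1, 0.4, -1.1]
width: 0.008
gripper_force: 0.0
```

Run:
```python
from h import *
for i in range(5): o=observe();print(o['position'],o['force']); im,d=snap('wrist')
```

```text
[ 0.59866277 -0.1883342   0.14416704] [-0.14124413  0.37235269 -1.13432097]
[ 0.59861695 -0.18835765  0.14409931] [ 0.39996676 -0.40347729 -0.55190459]
[ 0.59851672 -0.18837572  0.14396564] [-0.64265244 -1.09666137  0.30284171]
[ 0.59845494 -0.18836621  0.14387594] [-0.90888915  0.1630354  -0.31520968]
[ 0.59838944 -0.18834329  0.14377296] [-0.14023853  0.25430796  0.07717751]
```

View pics/wrist.png

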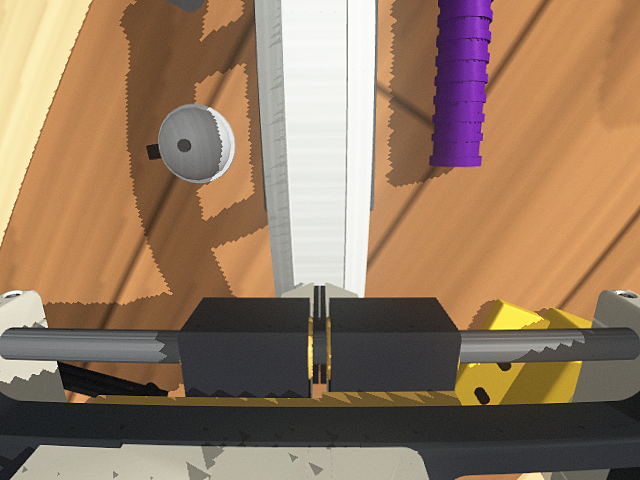

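Call:
apply_moves --pt "0 0 0 -0.04 0" --pt "0 0 0 -0.04 0" --pt "0 0 0 -0.04 0" --pt "0 0 0 -0.04 0" --pt "0 0 0 -0.03 0" --pt "0 0 0 -0.03 0" --pt "0 0 0 0 0" --pt "0 0 0 0 0" --pt "0 0 0 0 0" --pt "0 0 0 0 0"

```text
clock: 4.6
position: [0.5983, -0.1883, 0.1304]
ee_rot: [1.538, 2.739, 0.0]
force: [-0.1, -0.1, 0.8]
width: 0.006
gripper_force: 0.5
```

```bash
cat > st.py <<'E'
from h import *
F=[];X=[]
for i in range(6): o=observe();F.append(o['force']);X.append(o['position']);im,d=snap('top','top2')
p=np.mean(X,0);e=p[:2]-[.5449,-.1032];c,s=np.cos(2.1299),np.sin(2.1299)
print(X[-1],'local mm',1e3*(e@[c,s]),1e3*(e@[-s,c]),'F',np.mean(F,0),o['clock'],o['ee_rot'])
E
python3 st.py
```

```text
[ 0.59835233 -0.1882859   0.13034139] local mm -100.48530560271482 -0.14561149069227466 F [-0.03653406 -0.10764618  1.51887891] 4.85 [1.53752098e+00 2.73956050e+00 1.37262469e-04]
```

Call:
apply_moves --pt "0 -0.044 0.071 0.014 0" --pt "0 -0.044 0.071 0.02 0" --pt "0 -0.044 0.071 0.02 0" --pt "0 -0.044 0.071 0.02 0" --pt "0 -0.044 0.071 0.017 0" --pt "0 -0.044 0.071 0.017 0" --pt "0 0 0 0 0"

```text
clock: 5.78
position: [0.5822, -0.1621, 0.1369]
ee_rot: [-1.536, -2.74, -0.0]
force: [-0.6, 1.1, 1.7]
width: 0.008
gripper_force: 0.9
```

```bash
python3 st.py
```

```text
[ 0.58238891 -0.16256757  0.13667233] local mm -69.90527171431599 -0.31243406297057036 F [0.06087953 0.81848925 1.88027046] 6.025 [-1.53719260e+00 -2.73932529e+00 -2.53985798e-04]
```

Call:
apply_moves --pt "0 -0.044 0.071 0.014 0" --pt "0 -0.044 0.071 0.014 0" --pt "0 -0.044 0.071 0.012 0" --pt "0 -0.044 0.071 0.012 0" --pt "0 -0.044 0.071 0.009 0" --pt "0 -0.044 0.071 0.009 0" --pt "0 -0.044 0.071 0.006 0" --pt "0 -0.044 0.071 0.006 0" --pt "0 -0.044 0.071 0.004 0" --pt "0 -0.044 0.071 0.004 0" --pt "0 -0.044 0.071 0.001 0" --pt "0 -0.044 0.071 0.001 0"

```text
clock: 7.58
position: [0.5506, -0.1113, 0.1424]
ee_rot: [1.538, 2.74, 0.0]
force: [1.0, -1.1, 1.7]
width: 0.004
gripper_force: 1.0
```

```bash
python3 st.py
```

```text
[ 0.55054088 -0.11113728  0.14222181] local mm -9.5267180602612 -0.5724291185486289 F [0.07514834 0.7653805  2.07863937] 7.825 [-1.53664244e+00 -2.73925171e+00 -3.23436177e-04]
```

Call:
apply_moves --pt "0 -0.044 0.071 0 0" --pt "0 -0.044 0.071 0 0" --pt "0 -0.044 0.071 0 0" --pt "0 -0.044 0.071 0 0" --pt "0 -0.044 0.071 -0.002 0" --pt "0 -0.044 0.071 -0.002 0" --pt "0 -0.044 0.071 -0.004 0" --pt "0 -0.044 0.071 -0.004 0" --pt "0 -0.044 0.071 -0.007 0" --pt "0 -0.044 0.071 -0.007 0" --pt "0 -0.044 0.071 -0.009 0" --pt "0 -0.044 0.071 -0.009 0"

```text
clock: 9.38
position: [0.5189, -0.0602, 0.1397]
ee_rot: [1.538, 2.74, 0.0]
force: [0.4, -1.2, 1.9]
width: 0.008
gripper_force: 1.0
```

```bash
python3 st.py
```

```text
[ 0.51879493 -0.06004726  0.13960735] local mm 50.601370995731436 -0.7885106985202717 F [-0.37435657  0.78746499  1.54477234] 9.625 [-1.53666344e+00 -2.73921926e+00 -2.34547470e-04]
```

Call:
apply_moves --pt "0 -0.046 0.069 -0.011 0" --pt "0 -0.046 0.069 -0.013 0" --pt "0 -0.046 0.069 -0.014 0" --pt "0 -0.046 0.069 -0.015 0" --pt "0 -0.046 0.069 -0.016 0" --pt "0 -0.046 0.069 -0.017 0" --pt "0 -0.046 0.069 -0.019 0" --pt "0 0 0 0 0" --pt "0 0 0 0 0" --pt "0 0 0 0 0" --pt "0 0 0 0 0"

```text
clock: 11.05
position: [0.4997, -0.0314, 0.1333]
ee_rot: [-1.537, -2.739, -0.0]
force: [-0.8, 2.0, 2.9]
width: 0.006
gripper_force: 1.3
```

```bash
python3 st.py; python3 -c "
from h import *
a=np.load('pics/top2.npz')['im'];b=np.load('pics/top.npz')['im']
c=lambda m:cv2.resize(m[210:340,290:423],None,fx=3,fy=3,interpolation=cv2.INTER_CUBIC)
cv2.imwrite('pics/e.png',np.hstack([c(b),c(a)])[:,:,::-1])
snap('wrist','w2')"
```

```text
[ 0.49973764 -0.03155553  0.13338355] local mm 84.73514263765425 0.2781488986391505 F [-1.03683473  2.10767259  2.01228342] 11.3 [-1.53761450e+00 -2.73951064e+00  6.86193687e-05]
```

View pics/w2.png

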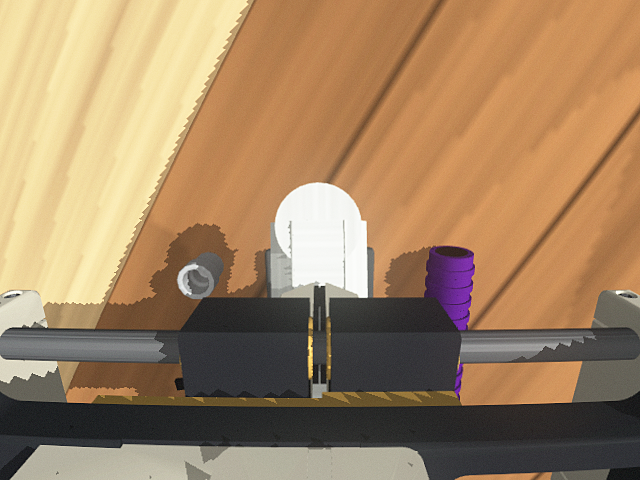

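View pics/e.png

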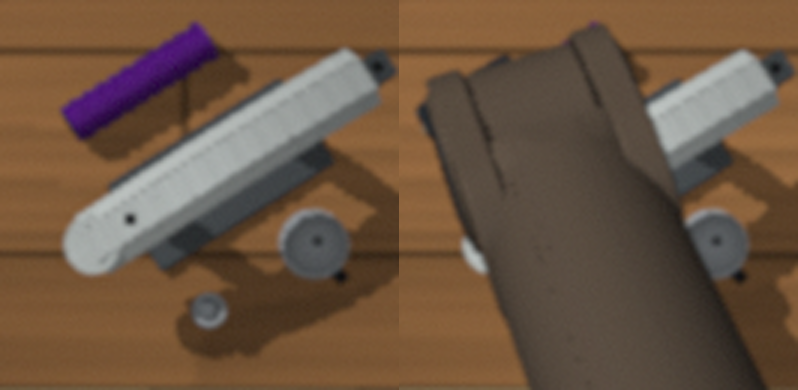

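Call:
apply_moves --pt "0 0 0 0 0" --pt "0 0 0 0 0" --pt "0 0 0 0 0" --pt "0 0 0 0 0"

```text
clock: 11.9
position: [0.4998, -0.0315, 0.1334]
ee_rot: [1.538, 2.74, -0.0]
force: [-2.2, 2.9, 1.0]
width: 0.007
gripper_force: 1.3
```

```bash
python3 st.py && python3 st.py
```

```text
[ 0.49974211 -0.03153545  0.13337825] local mm 84.68517492256515 0.2530795276380885 F [-1.87615135  2.16118451  2.05283751] 12.15 [-1.53755149e+00 -2.73955673e+00  4.43153055e-05]
[ 0.49977818 -0.03153927  0.13340618] local mm 84.68024591151948 0.24934847223538717 F [-1.89077179  2.01498881  2.25714425] 12.45 [1.53757013e+00 2.73957156e+00 7.10745062e-06]
```

```bash
python3 -c "
from cell import arm
print(arm.sign_off())"
```

```text
the job is handed in; nothing more can be done
None
```

I ran the shut fingertips along the crest from 20 mm inside the bracket end to the stay hole and handed the job in; they are holding within about 1 mm of the hole's measured position, pressing about 3 N with the blade an estimated 4 mm down. The force showed contact at each of the five pauses (about every 60 mm), and the bell, grip and socket looked undisturbed where visible in the last pictures; I don't have the judge's verdict.

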